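# Strip the gauging stand: rack the packers, rock the tight end stop free and hold it clear

### The arm

A 6-joint arm with a two-finger parallel gripper is mounted at the origin on the work surface. World frame = base frame: x ahead of the robot, y to its left, z up, the work surface at z = 0. Lengths are in m, angles in degrees, forces in N, time in s.
With the tool pointing down it reaches from about 0.275 to 0.875 m from the base axis. Payload 12.5 kg.
Tool frame: the origin (TCP) lies midway between the tips of the shut fingers; the grasp point (between the pads) lies 19 mm behind it; y points along the fingers, x is the direction in which the jaws open and shut, and the axes are right-handed (so a half turn about y gives the same grasp; the last joint's range is limited). The gripper opens to 85 mm and grips with 20 to 120 N. Pads are 22 mm wide; open, the fingers measure 114 mm over their backs; the gripper's body (76 mm by 85 mm) begins 54 mm behind the grasp point. The pads swing forward as they close: fully open they stand 13 mm farther back than shut.
Start: joints at [-70.451, 20.094, 94.641, -0, 65.266, -4.847], TCP at [0.227, -0.501, 0.231] pointing down, gripper open.
Joint ranges: [-157.81, 157.81], [-45, 120.19], [0.68, 151.7], [-89.99, 269.99], [4.06, 180], [-164.3, 164.3]. Speed limits (degrees/s): [127.2, 127.2, 159.86, 180, 180, 180].

### API

Orientations are given as [roll, pitch, yaw] about the fixed x, y, z axes, in that order (R = Rz(yaw) Ry(pitch) Rx(roll)).
In Python, from plant import env, imaging gives the robot as it stands.
- The arm moves only by the shell command python3 -m inch 'ROWS'. ROWS is JSON, a list of rows, each a list of 7 numbers: the shift along the tool's x, y, z in cm, then the turn, a rotation vector about the tool's x, y, z in degrees, then the opening, from 0 (shut) to 1 (fully open). In form: [[dx, dy, dz, ax, ay, az, claw], ...]. A call has 1 to 10 rows; each row is the pose to reach, as a shift and turn from the pose measured when the call began, along the tool's axes at that moment; what a row does not reach only later rows make up. A row lasts 1/10 s, in which the tool goes at most 50 mm and 8.59 degrees, less where a joint would pass 70% of its speed; a pose out of reach is approached as far as the arm can. A call with a gripper value outside its range is refused whole. The fingers move at their own pace and stop on an object; the grip force is fixed at half the most. Time passes only in rows, so rows that repeat a pose let the fingers close. It gives the time, the measured TCP pose, the force and the opening at its end, in the units of the state.
- env.get_obs(): the state, without advancing time (a new reading comes with each control period).
- imaging.get_image(name): name is "scene" or "top"; returns the picture (400x640x3 uint8, blue, green, red); there is no depth.
- imaging.get_calibration(name): a dict with "intrinsics" (3x3 intrinsics, pixels), "xyz" and "orientation" of the camera in the world. Camera axes: x right, y down, z forward; pixel columns grow to the right and rows downward; lengths in m; the calibration is good to about 2 mm. A picture is of the moment at which its call begins. get_calibration takes no time and is no camera call.
- env.job_done(): hands the job in, once; it reports no verdict.
The state is a dict: "clock": time; "joint_positions": joint angles; "dq": joint speeds; "joint_torque": joint torques, N m; "eef_pos": TCP position; "eef_rot": TCP orientation; "force": force on the tool from outside, world axes, zero at the start; "torque": the same for the moment, N m; "opening": opening from 0.0 (shut) to 1.0 (fully open).
Only numpy, scipy, OpenCV 4.12 (cv2) and the standard library are available. Lean on these libraries where they do the work, as an engineer would, in place of code of your own. Each camera call takes 0.05 s, during which the arm holds its last target.

### The job

Strip the roller gauging stand for a wipe-down: stand the two loose packers squarely in the two empty places of the wash tray, so that the three make one neat row, and work the tight end stop out of its slot by rocking it side to side along its width while easing it up; do not pull it straight, or its holder comes up off the dowels with it. Finish still holding the end stop in the gripper, upright and just clear above its slot (a centimetre or two), so that the slot can be wiped under it, and leave everything else where it is.

Things in the scene. Friction and masses are not known exactly. Their poses are not given: they have to be found in the camera images.
- packer1_mid (a point): Centre (half-way up, 18 mm above its underside) of a loose packer: plain aluminium block 60 (x) x 24 (y) x 36 (z, height) mm, about 0.14 kg, two small dark bolt holes in its top. It stands on the bare plate among other small parts, with any yaw.
- packer2_mid (a point): Centre of the other loose packer, the same in every way as the first.
- packer3_mid (a point): Centre of the third, equal packer, which already stands in the far place of the tray (place3). Not to be moved by more than 15 mm.
- tray: The wash tray: fixed, shallow, aluminium, 290 (x) x 140 (y) x 14 (z) mm, 3 mm floor and rim, on the robot's left. Origin at the centre of its underside, x along the row of places.
- place1 (a point): Centre of the tray's first, empty place, on its inner floor, 3 mm above the plate; x runs along the row, y across. A light grey rectangle 66 (x) x 30 (y) mm on the black liner; the three places lie in one row along the tray, 82 mm apart. A packer stands in it with its 60 mm length along x, either end first.
- place2 (a point): The same for the second, middle, empty place.
- place3 (a point): The same for the third place, already filled with the third packer.
- stop_mid (a point): Centre (half-way up, 50 mm above its underside) of the end stop: an upright steel blade 12 (x, thickness) x 48 (y, width) x 100 (z) mm, 0.43 kg, with a round button 16 mm across, 5 mm proud, on its +x face 32 mm above the underside. It stands 18 mm deep in its slot. Grip it across its 12 mm thickness near the top and rock it along its width, about its x axis, the gripper tilting with it.
- stop_foot (a point): Middle of the underside of the end stop, 50 mm under its centre, same axes.
- slot (a point): Middle of the slot's mouth, level with the holder's top face, 42 mm above the plate at the start; x points along the stand to the roller, y along the stop's width, z up. The slot is 18 mm deep, 15 mm wide in x. The holder is a dark steel block 56 (x) x 110 (y) x 30 (z) mm, 1.25 kg, dropped over two dowels that stand 4 mm out of its top, kept down by its weight alone.
- pads (a point): Middle between the two spring side pads that pinch the stop's narrow ends, 9 mm under the mouth, same axes. The pads are 12 mm tall, press with 20 N each and 2.5 N more per mm pushed back; each holds by 10 to 15 N of dry friction. A straight pull lifts the holder; rocking about 0.1 rad each way, 2 to 3 mm higher each time, slips one end at a time. The stop is free once 15 mm up.
- stand: Fixed steel plate 320 (x) x 120 (y) x 12 (z) mm with the holder near its robot end and two V-rests with the roller beyond. Origin under the slot's middle at plate level; it reaches from 50 mm before to 270 mm beyond it, x to the roller.
- holder (a joint): How far the holder is lifted off its seat, in m: 0 at the start, 0.025 at most; it drops back when let go.
- roller_mid (a point): Middle of a grooved steel conveyor roller, 50 mm in diameter, 200 mm long, lying along x in the V-rests of the stand, top 81 mm above the plate; its axle stub ends about 66 mm beyond the slot's middle. Leave it.
- gland: Black rubber O-ring gland, a ring 52 mm across, 14 mm high, loose on the plate; origin at the centre of its underside. Leave it.
- shims: Brass bearing shim pack, a flat round stack 43 mm across, 12 mm high; origin at the centre of its underside. Leave it.
- gauge: Yellow plastic stepped gauge block 50 x 30 x 24 mm in three steps; origin at the centre of its underside. Leave it.
Mind the look-alikes: they are no part of the job. What is shaped like the part that bears packer2_mid but blue or pink is not meant.

How it is judged (in metres and radians):
On the way:
1. the end stop is rocked sideways, at least 0.03 rad, while its foot is still in the slot (angle between stop_foot's own z axis and vertical above 0.03 rad and z of stop_foot in the frame of slot below -0.003 m).
At the end, for the whole second after the job is handed in: Packers 1 and 2 stand on the tray within 12 mm of one empty place each, within 0.2 rad of the row; packer 3 within 15 mm; the fingers alone hold the stop still, within 0.2 rad of upright, underside 3 to 40 mm above the mouth, within 20 mm of its middle; holder seated (3 mm) (((horizontal distance between packer1_mid and place1 below 0.012 m and horizontal distance between packer2_mid and place2 below 0.012 m) or (horizontal distance between packer1_mid and place2 below 0.012 m and horizontal distance between packer2_mid and place1 below 0.012 m)) and angle between the x axis of each of packer1_mid, packer2_mid and the x axis of place1, either way round below 0.2 rad and angle between each of packer1_mid, packer2_mid's own z axis and vertical below 0.1 rad and z of each of packer1_mid, packer2_mid in the frame of place1 below 0.022 m and distance of packer3_mid from where it was at the start of the episode below 0.015 m and z of stop_foot in the frame of slot between 0.003 and 0.04 m and horizontal distance between stop_foot and slot below 0.02 m and angle between stop_foot's own z axis and vertical below 0.2 rad and contact force between stop and the fingers above 1 N and contact force between stop and stand below 0.3 N and linear speed of stop below 0.03 m/s and value of joint holder below 0.003 m); the arm keeps its last pose, push and grip.
It fails at once if the holder is lifted more than 6 mm off its seat (value of joint holder above 0.006 m).
It fails at once if a bystander (roller, gland, shim pack, gauge block) is moved more than 20 mm (distance of any of roller_mid, gland, shims, gauge from where it was at the start of the episode above 0.02 m).
It fails at once if the third packer is pushed more than 15 mm (distance of packer3_mid from where it was at the start of the episode above 0.015 m).
It also fails if it takes over 72 s, if anything falls off the work surface, if the arm or the gripper's body presses on something with over 40 N, if the wrist force passes 120 N, or if a joint passes its speed limit or range.

## Working session

There is one attempt and no reset: what is moved stays moved. The work goes in short steps, Python scripts to look and compute and a shell command to move; the robot and the scene stay as the last step left them, time stands still between calls to the robot, and variables do not carry over. Pictures are saved under pics/ and viewed, and the job is handed in when it is done.

```bash
ls; mkdir -p pics
cat > h.py <<'E'
from plant import env, imaging
import numpy as np, cv2
from scipy.spatial.transform import Rotation as R
def cal(n):
    c=imaging.get_calibration(n); return c
E
python3 - <<'E'
from h import *
print(env.get_obs())
for n in("scene","top"):
    print(imaging.get_calibration(n)); im=imaging.get_image(n); cv2.imwrite(f"pics/{n}0.png",im)
E
```

```text
pics
{'clock': 0.0, 'joint_positions': array([-7.04514234e+01,  2.01237551e+01,  9.46784551e+01, -5.33861742e-04,
        6.52641670e+01, -4.84680737e+00]), 'dq': array([ 0.02928708,  0.0229286 ,  0.01116143,  0.13176687, -0.15564945,
        0.08761638]), 'joint_torque': array([ 9.96271810e-04, -5.06103015e+01, -2.91404825e+01, -6.19662001e-05,
        4.59606337e-03, -6.69222527e-05]), 'eef_pos': array([ 0.22707886, -0.50056451,  0.230754  ]), 'eef_rot': array([-8.99948746e+01,  6.61806936e-02, -6.56043894e+01]), 'force': array([-1.17546583, -1.21256879,  0.35985464]), 'torque': array([ 0.02287649, -0.00346119,  0.00656994]), 'opening': 1.0006391597103594}
{'intrinsics': array([[462.6185449 ,   0.        , 310.20962144],
       [  0.        , 462.6185449 , 195.69079647],
       [  0.        ,   0.        ,   1.        ]]), 'xyz': array([ 1.12017113, -0.30677463,  1.07678433]), 'orientation': array([-148.18586939,   -0.27670531,   67.64654017])}
{'intrinsics': array([[513.35442365,   0.        , 315.73458394],
       [  0.        , 513.35442365, 199.67380929],
       [  0.        ,   0.        ,   1.        ]]), 'xyz': array([ 0.28259459, -0.0826557 ,  1.40495527]), 'orientation': array([-1.68372970e+02, -1.57102662e-01, -9.03138067e+01])}
```

View pics/scene0.png

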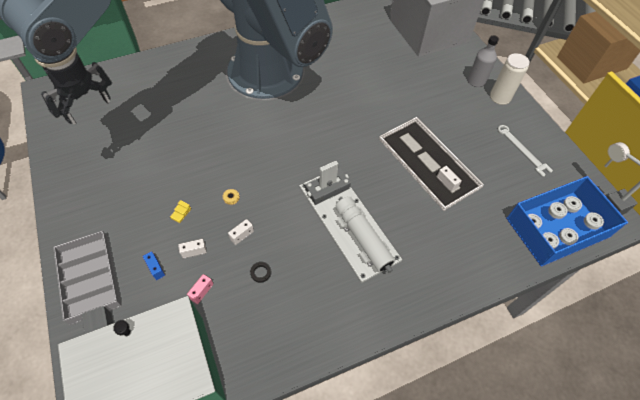

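View pics/top0.png

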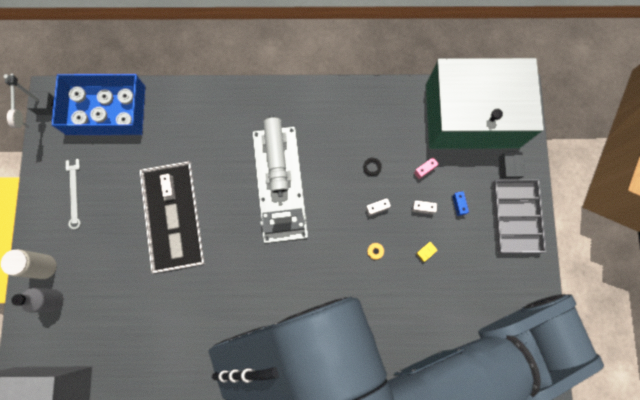

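The loose packers are the plain aluminium blocks at top (378,207) and (425,208), seen at (240,231) and (192,248) in the scene view. The pink block (427,168) and the blue one (461,203) are the look-alikes. I'll confirm with enlarged crops.

```bash
cat >> h.py <<'E'
def ray(n,uv):
    c=cal(n); K=c['intrinsics']; Rm=R.from_euler('xyz',c['orientation'],degrees=True).as_matrix()
    d=Rm@np.linalg.inv(K)@np.array([uv[0],uv[1],1.]); return np.array(c['xyz']),d
def onz(n,uv,z):
    o,d=ray(n,uv); return o+d*(z-o[2])/d[2]
def proj(n,p):
    c=cal(n); Rm=R.from_euler('xyz',c['orientation'],degrees=True).as_matrix()
    q=c['intrinsics']@(Rm.T@(np.array(p)-c['xyz'])); return q[:2]/q[2]
def crop(im,x0,y0,x1,y1,s,f):
    cv2.imwrite(f,cv2.resize(im[y0:y1,x0:x1],None,fx=s,fy=s,interpolation=cv2.INTER_CUBIC))
E
python3 - <<'E'
from h import *
t=cv2.imread("pics/top0.png"); s=cv2.imread("pics/scene0.png")
a=cv2.resize(t[150:270,350:480],None,fx=4,fy=4,interpolation=2)
cv2.imwrite("pics/c1.png",a)
crop(t,135,110,315,280,4.0,"pics/c2.png") if 0 else crop(t,135,110,315,280,3.5,"pics/c2.png")
crop(s,290,110,490,290,4,"pics/c3.png") if 0 else crop(s,290,110,490,258,4,"pics/c3.png")
print(proj("top",[0,0,0]),proj("scene",[.5,0,0]))
E
```

```text
[282.66512159 417.78290942] [325.63845983 188.89754923]
```

View pics/c1.png

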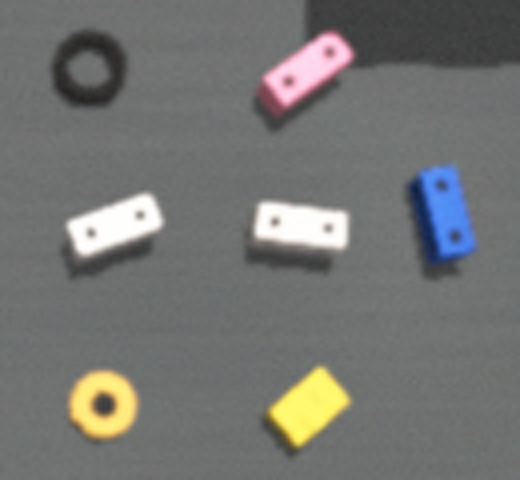

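View pics/c2.png

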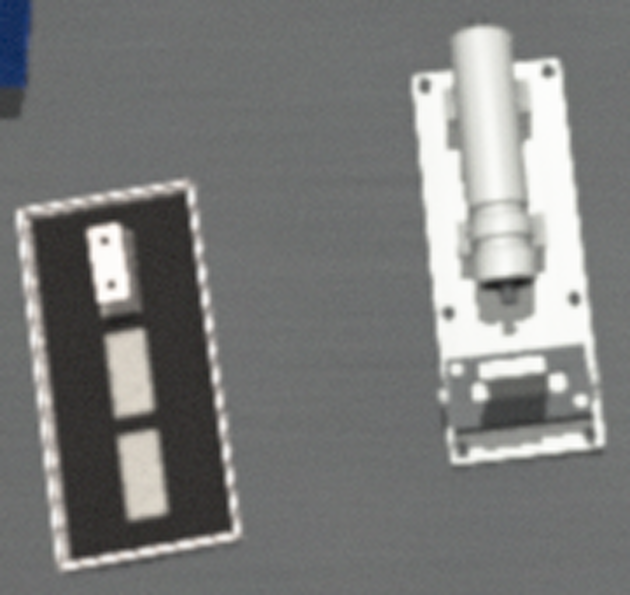

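View pics/c3.png

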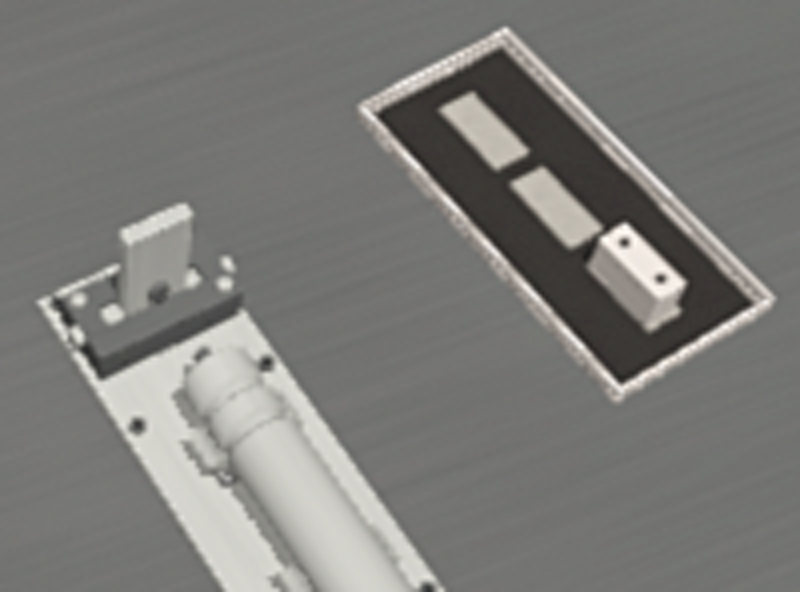

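The crops confirm it. The two plain aluminium blocks with two dark holes, at crop (115,225) and (300,226), are the packers. Pink and blue sit apart, the empty places are at crop2 (128,372) and (143,475), and the stop's top edge is near (512,367). Next I'll measure.

```bash
cat > meas.py <<'E'
from h import *
def blobs(im,n,box,lo,hi,z,amin=60,sat=60):
    x0,y0,x1,y1=box; sub=im[y0:y1,x0:x1]; sub=cv2.resize(sub,None,fx=4,fy=4,interpolation=2)
    g=cv2.cvtColor(sub,6); hs=cv2.cvtColor(sub,40)[...,1]
    m=((g>=lo)&(g<=hi)&(hs<sat)).astype(np.uint8)*255
    m=cv2.morphologyEx(m,cv2.MORPH_OPEN,np.ones((5,5)))
    out=[]
    for c in cv2.findContours(m,0,2)[0]:
        if cv2.contourArea(c)<amin*16: continue
        b=cv2.boxPoints(cv2.minAreaRect(c)); uv=(b+.5)/4-.5+[x0,y0]
        P=np.array([onz(n,u,z) for u in uv]); e=P[1]-P[0]; f=P[2]-P[1]
        if np.linalg.norm(f)>np.linalg.norm(e): e,f=f,e
        out.append((P.mean(0),np.linalg.norm(e),np.linalg.norm(f),np.degrees(np.arctan2(e[1],e[0]))%180))
        print(n,uv.mean(0).round(1),"c",P.mean(0).round(4),"LxW mm",(1e3*np.linalg.norm(e)).round(1),(1e3*np.linalg.norm(f)).round(1),"yaw",out[-1][3].round(1))
    return out
E
python3 - <<'E'
from meas import *
t=cv2.imread("pics/top0.png"); s=cv2.imread("pics/scene0.png")
print("packers"); blobs(t,"top",(355,190,445,222),185,255,.036); blobs(s,"scene",(170,215,262,262),215,255,.036)
print("tray");blobs(t,"top",(150,165,190,265),130,255,.003); 
print("p3 top");blobs(t,"top",(150,170,180,205),185,255,.036)
blobs(s,"scene",(385,125,470,195),120,215,.003)
print("tray outline/stand"); 
g=cv2.cvtColor(t,6)
print(g[200:245:2,283].tolist())
for nm,n,uv,z in [("stopA t","top",(135+512/3.5,110+360/3.5),.124),("stopB","top",(135+512/3.5,110+375/3.5),.124)]:
    print(nm,onz(n,uv,z).round(4))
# scene top corners of the blade
for uv in [(290+122/4,110+231/4),(290+187/4,110+204/4),(290+193/4,110+212/4),(290+130/4,110+240/4)]:
    print("scene stop top",onz("scene",uv,.124).round(4))
# stand corners top view z .012
for uv in [(415,73),(560,60),(604,446),(452,464)]:
    print("stand corner",onz("top",(135+uv[0]/3.5,110+uv[1]/3.5),.012).round(4))
for uv in [(20,212),(190,182),(238,538),(63,570)]:
    print("tray corner",onz("top",(135+uv[0]/3.5,110+uv[1]/3.5),.014).round(4))
crop(t,255,195,315,245,10,"pics/c4.png"); crop(s,295,150,365,210,10,"pics/c5.png")
E
```

```text
packers
top [425.1 205.8] c [ 0.5457 -0.3849  0.036 ] LxW mm 62.9 26.7 yaw 82.6
top [378.4 205.6] c [ 0.5469 -0.2581  0.036 ] LxW mm 63.1 26.6 yaw 109.9
scene [190.8 245.3] c [ 0.547  -0.3856  0.036 ] LxW mm 60.3 24.1 yaw 83.0
scene [239.8 228.7] c [ 0.5485 -0.2589  0.036 ] LxW mm 60.5 23.8 yaw 109.9
tray
top [175.3 245.2] c [0.4459 0.2969 0.003 ] LxW mm 68.4 32.3 yaw 10.2
top [151.6 247.6] c [0.4397 0.3612 0.003 ] LxW mm 91.9 11.0 yaw 3.3
top [171.5 216. ] c [0.5269 0.3113 0.003 ] LxW mm 68.2 32.3 yaw 10.6
top [166.1 185.9] c [0.6126 0.331  0.003 ] LxW mm 73.4 30.9 yaw 11.8
top [164. 166.] c [0.6702 0.3399 0.003 ] LxW mm 83.5 12.6 yaw 100.2
p3 top
top [165.7 184.8] c [0.608  0.3224 0.036 ] LxW mm 62.1 26.3 yaw 11.5
scene [447.6 182.2] c [0.6093 0.3227 0.003 ] LxW mm 71.6 46.0 yaw 29.7
scene [428.5 161.2] c [0.5262 0.3097 0.003 ] LxW mm 74.0 34.3 yaw 10.7
scene [407.2 168.3] c [0.5216 0.2404 0.003 ] LxW mm 218.6 18.3 yaw 10.0
scene [410.7 142.2] c [0.4458 0.296  0.003 ] LxW mm 74.2 34.7 yaw 9.1
scene [445.6 148.8] c [0.5022 0.3781 0.003 ] LxW mm 222.7 20.1 yaw 10.1
scene [395.2 128.8] c [0.3838 0.2781 0.003 ] LxW mm 87.2 18.0 yaw 99.2
tray outline/stand
[148, 231, 239, 249, 248, 184, 219, 249, 233, 110, 101, 91, 65, 67, 69, 55, 120, 148, 156, 239, 185, 100, 112]
stopA t [ 5.125e-01 -1.000e-04  1.240e-01]
stopB [ 5.015e-01 -2.000e-04  1.240e-01]
scene stop top [ 0.5085 -0.0222  0.124 ]
scene stop top [0.5047 0.0243 0.124 ]
scene stop top [0.5119 0.0252 0.124 ]
scene stop top [ 0.5167 -0.0203  0.124 ]
stand corner [0.7701 0.0879 0.012 ]
stand corner [ 0.7807 -0.03    0.012 ]
stand corner [ 0.4641 -0.0652  0.012 ]
stand corner [0.4506 0.0531 0.012 ]
tray corner [0.6543 0.4009 0.014 ]
tray corner [0.6785 0.2663 0.014 ]
tray corner [0.394  0.2168 0.014 ]
tray corner [0.3703 0.35   0.014 ]
```

View pics/c4.png

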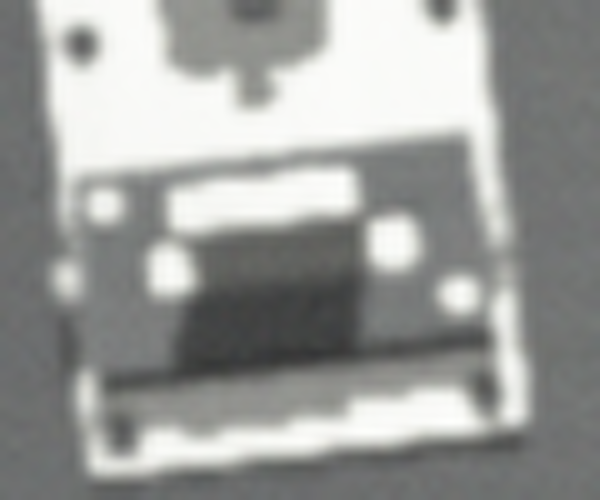

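View pics/c5.png

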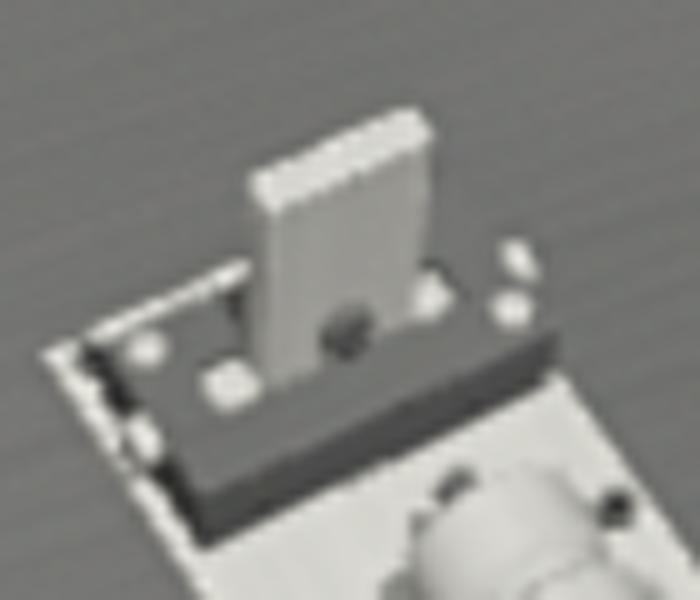

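Both views agree to 2 mm. The packers are at (.5477,-.2585) yaw 110 and (.5463,-.3852) yaw 83. Place1 is at (.446,.2965) and place2 at (.5266,.3105), with tray yaw 10. The slot is at about (.509,.001) with stand yaw 6.2. Next comes a helper to work out the distances.

```bash
cat > go.py <<'E'
# usage: go.py x y z yaw [tilt about stand x deg] -> deltas in tool axes
from h import *
import sys
a=list(map(float,sys.argv[1:])); o=env.get_obs()
Rc=R.from_euler('xyz',o['eef_rot'],degrees=True); p=np.array(o['eef_pos'])
Rt=R.from_euler('xyz',[-90,0,a[3]],degrees=True)
if len(a)>4: Rt=Rt*R.from_rotvec([a[4],0,0],degrees=True)
print("d cm",(Rc.inv().apply(np.array(a[:3])-p)*100).round(2),"turn",(Rc.inv()*Rt).as_rotvec(degrees=True).round(2))
print("t",round(o['clock'],2),"p",p.round(4),"rot",np.array(o['eef_rot']).round(2),"F",np.array(o['force']).round(1),"open",round(o['opening'],3),"q",np.array(o['joint_positions']).round(0))
E
python3 go.py .5477 -.2585 .11 20
python3 - <<'E'
from h import *
c=np.array([(168,190),(352,168),(358,208),(178,232)])
for u in c: print(onz("top",(u+.5)/10-.5+[255,195],.124).round(4))
c=np.array([(250,175),(415,108),(433,138),(272,213)])
for u in c: print(onz("scene",(u+.5)/10-.5+[295,150],.124).round(4))
E
```

```text
d cm [-8.79 12.1  39.19] turn [-5.00e-02 -8.56e+01 -4.00e-02]
t 0.1 p [ 0.2271 -0.5006  0.2308] rot [-8.999e+01  6.000e-02 -6.560e+01] F [-0.  -0.2  0.2] open 0.999 q [-70.  20.  95.   0.  65.  -5.]
[0.5108 0.025  0.124 ]
[ 0.5162 -0.0216  0.124 ]
[ 0.5059 -0.0231  0.124 ]
[0.5    0.0223 0.124 ]
[ 0.5056 -0.0236  0.124 ]
[0.5022 0.0234 0.124 ]
[0.5125 0.0238 0.124 ]
[ 0.5184 -0.023   0.124 ]
```

```bash
python3 -m inch '[[-8.8,12.1,39.2,0,-85.6,0,0.7],[-8.8,12.1,39.2,0,-85.6,0,0.7],[-8.8,12.1,39.2,0,-85.6,0,0.7],[-8.8,12.1,39.2,0,-85.6,0,0.7],[-8.8,12.1,39.2,0,-85.6,0,0.7],[-8.8,12.1,39.2,0,-85.6,0,0.7],[-8.8,12.1,39.2,0,-85.6,0,0.7],[-8.8,12.1,39.2,0,-85.6,0,0.7],[-8.8,12.1,39.2,0,-85.6,0,0.7],[-8.8,12.1,39.2,0,-85.6,0,0.7]]'; python3 go.py .5477 -.2585 .05 20
```

```text
clock: 1.1
eef_pos: [0.549, -0.256, 0.1083]
eef_rot: [-89.8, 0.1, 20.5]
force: [-1.1, -0.6, 0.0]
opening: 0.7
d cm [-0.2   5.83 -0.21] turn [-0.16  0.53 -0.06]
t 1.1 p [ 0.549  -0.256   0.1083] rot [-8.984e+01  6.000e-02  2.053e+01] F [-1.1 -0.6  0. ] open 0.7 q [-29.  34.  92.   0.  54. -50.]
```

```bash
python3 -m inch '[[-0.1,2,-0.1,0,0.5,0,0.7],[-0.2,5,-0.2,0,0.5,0,0.7],[-0.2,8,-0.2,0,0.5,0,0.7],[-0.2,10.2,-0.2,0,0.5,0,0.7],[-0.2,10.2,-0.2,0,0.5,0,0.7],[-0.2,10.2,-0.2,0,0.5,0,0.4],[-0.2,10.2,-0.2,0,0.5,0,0.1],[-0.2,10.2,-0.2,0,0.5,0,0],[-0.2,10.2,-0.2,0,0.5,0,0],[-0.2,10.2,-0.2,0,0.5,0,0]]'; python3 go.py .5477 -.2585 .2 20
```

```text
clock: 2.1
eef_pos: [0.5485, -0.2588, 0.0079]
eef_rot: [-90.0, -0.0, 20.0]
force: [-1.0, 0.5, 7.1]
opening: 0.274
d cm [ -0.05 -19.21   0.07] turn [-0.05  0.03  0.03]
t 2.1 p [ 0.5485 -0.2588  0.0079] rot [-8.995e+01 -3.000e-02  2.003e+01] F [-1.   0.5  7.1] open 0.274 q [-30.  43.  93.   0.  44. -50.]
```

```bash
python3 -m inch '[[0,0,0,0,0,0,0],[0,0,0,0,0,0,0],[0,-4,0,0,0,0,0],[0,-8,0,0,0,0,0],[0,-12,0,0,0,0,0],[0,-16,0,0,0,0,0],[0,-18,0,0,0,0,0],[0,-18,0,0,0,0,0]]'; python3 go.py .4459 .2965 .18 100
```

```text
clock: 2.9
eef_pos: [0.5495, -0.2595, 0.191]
eef_rot: [-90.2, -0.2, 20.0]
force: [1.2, -0.1, -2.1]
opening: 0.268
d cm [ 9.31  0.96 55.79] turn [ 3.100e-01 -7.997e+01  6.000e-02]
t 2.9 p [ 0.5495 -0.2595  0.191 ] rot [-90.18  -0.23  20.03] F [ 1.2 -0.1 -2.1] open 0.268 q [-30.  28.  88.   0.  63. -50.]
```

```bash
python3 -m inch '[[9.3,1,55.8,0,-80,0,0],[9.3,1,55.8,0,-80,0,0],[9.3,1,55.8,0,-80,0,0],[9.3,1,55.8,0,-80,0,0],[9.3,1,55.8,0,-80,0,0],[9.3,1,55.8,0,-80,0,0],[9.3,1,55.8,0,-80,0,0],[9.3,1,55.8,0,-80,0,0],[9.3,1,55.8,0,-80,0,0],[9.3,1,55.8,0,-80,0,0]]'; python3 go.py .4459 .2965 .09 100
```

```text
clock: 3.9
eef_pos: [0.4562, 0.2343, 0.1791]
eef_rot: [-90.1, 0.2, 100.3]
force: [1.3, -0.2, -1.3]
opening: 0.271
d cm [ 6.33  8.89 -0.09] turn [ 0.14  0.35 -0.17]
t 3.9 p [0.4562 0.2343 0.1791] rot [-90.14   0.17 100.35] F [ 1.3 -0.2 -1.3] open 0.271 q [ 22.  20. 103.  -0.  57. -78.]
```

```bash
python3 -m inch '[[4,4,-0.1,0.1,0.3,-0.2,0],[6.3,8,-0.1,0.1,0.3,-0.2,0],[6.3,8.9,-0.1,0.1,0.3,-0.2,0],[6.3,11,-0.1,0.1,0.3,-0.2,0],[6.3,11,-0.1,0.1,0.3,-0.2,0],[6.3,11,-0.1,0.1,0.3,-0.2,0]]'; python3 go.py .4459 .2965 .011 100
python3 - <<'E'
from h import *
im=imaging.get_image("scene"); crop(im,370,80,500,220,4,"pics/s1.png")
E
```

```text
clock: 4.5
eef_pos: [0.4462, 0.2956, 0.069]
eef_rot: [-90.0, -0.0, 100.0]
force: [0.2, 0.3, -0.1]
opening: 0.27
d cm [0.1  5.8  0.01] turn [-0.01  0.01  0.01]
t 4.5 p [0.4462 0.2956 0.069 ] rot [-8.9990e+01 -1.0000e-02  1.0001e+02] F [ 0.2  0.3 -0.1] open 0.27 q [ 29.  32. 104.   0.  45. -71.]
```

View pics/s1.png

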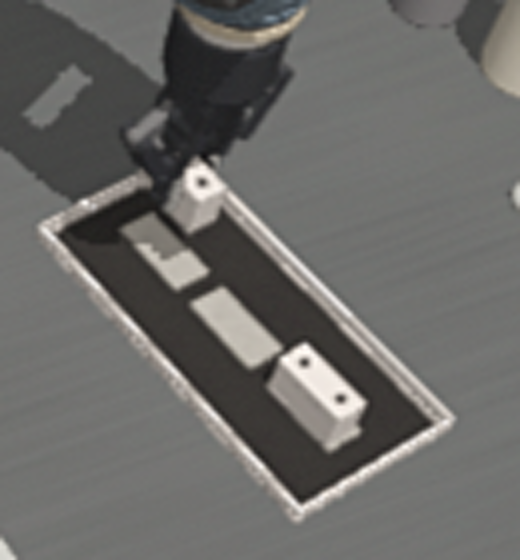

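The packer is held level and lines up with place1 (crop (195,200) above the rectangle). Lowering it now.

```bash
python3 -m inch '[[0.1,2,0,0,0,0,0],[0.1,4,0,0,0,0,0],[0.1,5,0,0,0,0,0],[0.1,5.5,0,0,0,0,0],[0.1,5.7,0,0,0,0,0],[0.1,5.8,0,0,0,0,0],[0.1,5.8,0,0,0,0,0]]'; python3 go.py .4459 .2965 .011 100
```

```text
clock: 5.25
eef_pos: [0.4468, 0.297, 0.0122]
eef_rot: [-90.1, -0.1, 100.0]
force: [0.0, -0.5, -1.3]
opening: 0.269
d cm [-0.03  0.12  0.1 ] turn [0.12 0.   0.05]
t 5.25 p [0.4468 0.297  0.0122] rot [-9.012e+01 -5.000e-02  1.000e+02] F [ 0.  -0.5 -1.3] open 0.269 q [ 29.  37. 105.   0.  38. -71.]
```

```bash
python3 -m inch '[[0,0.15,0.1,0,0,0,0],[0,0.2,0.1,0,0,0,0],[0,0.2,0.1,0,0,0,0]]'; python3 go.py .4459 .2965 .011 100
```

```text
clock: 5.55
eef_pos: [0.4461, 0.297, 0.0109]
eef_rot: [-90.2, -0.1, 100.0]
force: [-0.7, -1.1, 7.0]
opening: 0.272
d cm [-0.05 -0.01  0.03] turn [0.16 0.01 0.07]
t 5.55 p [0.4461 0.297  0.0109] rot [-9.0160e+01 -7.0000e-02  1.0001e+02] F [-0.7 -1.1  7. ] open 0.272 q [ 29.  37. 105.   0.  38. -71.]
```

```bash
python3 -m inch '[[0,0,0,0,0,0,0.6],[0,0,0,0,0,0,0.6],[0,0,0,0,0,0,0.6],[0,-1,0,0,0,0,0.6],[0,-4,0,0,0,0,0.6],[0,-8,0,0,0,0,0.6],[0,-12,0,0,0,0,0.6],[0,-15,0,0,0,0,0.6],[0,-15,0,0,0,0,0.6]]'; python3 go.py .5463 -.3852 .12 -7
```

```text
clock: 6.45
eef_pos: [0.4474, 0.2977, 0.1656]
eef_rot: [-90.6, -0.2, 100.0]
force: [0.3, 0.3, 0.0]
opening: 0.601
d cm [-68.99   4.29   2.19] turn [  0.2  107.01   0.68]
t 6.45 p [0.4474 0.2977 0.1656] rot [-90.57  -0.21 100.02] F [0.3 0.3 0. ] open 0.601 q [ 29.  23. 101.   0.  56. -71.]
```

```bash
python3 -m inch '[[-20,-3,0.7,0,60,0.7,0.7],[-69,-3,2.2,0,107,0.7,0.7],[-69,-3,2.2,0,107,0.7,0.7],[-69,-3,2.2,0,107,0.7,0.7],[-69,-3,2.2,0,107,0.7,0.7],[-69,-3,2.2,0,107,0.7,0.7],[-69,-3,2.2,0,107,0.7,0.7],[-69,-3,2.2,0,107,0.7,0.7],[-69,-3,2.2,0,107,0.7,0.7],[-69,-3,2.2,0,107,0.7,0.7]]'; python3 go.py .5463 -.3852 .10 -7
```

```text
clock: 7.45
eef_pos: [0.5175, -0.199, 0.1857]
eef_rot: [-90.1, -0.1, 13.7]
force: [0.3, 0.3, 0.5]
opening: 0.699
d cm [ -1.63   8.61 -18.75] turn [ 0.1  20.7   0.12]
t 7.45 p [ 0.5175 -0.199   0.1857] rot [-90.12  -0.1   13.7 ] F [0.3 0.3 0.5] open 0.699 q [-26.  23.  97.  -0.  60. -40.]
```

```bash
python3 -m inch '[[-1.6,8,-18.7,0,20.7,0,0.7],[-1.6,8,-18.7,0,20.7,0,0.7],[-1.6,8,-18.7,0,20.7,0,0.7],[-1.6,8,-18.7,0,20.7,0,0.7],[-1.6,8,-18.7,0,20.7,0,0.7],[-1.6,8,-18.7,0,20.7,0,0.7],[-1.6,8,-18.7,0,20.7,0,0.7]]'; python3 go.py .5463 -.3852 .006 -7;python3 - <<'E'
from h import *
im=imaging.get_image("top"); cv2.imwrite("pics/t2.png",im)
E
```

```text
clock: 8.15
eef_pos: [0.5464, -0.3836, 0.1063]
eef_rot: [-90.1, -0.1, -7.0]
force: [0.3, 0.5, 0.4]
opening: 0.701
d cm [-1.000e-02  1.003e+01 -1.500e-01] turn [0.06 0.03 0.12]
t 8.15 p [ 0.5464 -0.3836  0.1063] rot [-90.06  -0.12  -6.97] F [0.3 0.5 0.4] open 0.701 q [-39.  40.  81.   0.  59. -32.]
```

View pics/t2.png

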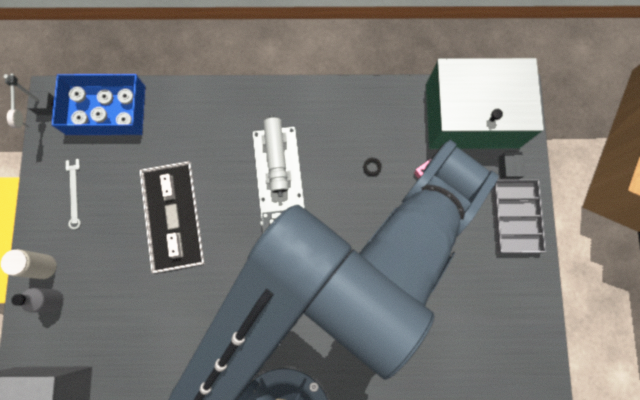

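The first packer stands in place1 (174,246), in line with place2 and packer 3 (166,186). The arm hides packer 2, which has not been touched. Descending on it.

```bash
python3 -m inch '[[0,3,-0.1,0,0,0.1,0.7],[0,6,-0.1,0,0,0.1,0.7],[0,8.5,-0.1,0,0,0.1,0.7],[0,9.9,-0.1,0,0,0.1,0.7],[0,9.9,-0.1,0,0,0.1,0.7],[0,9.9,-0.1,0,0,0.1,0],[0,9.9,-0.1,0,0,0.1,0],[0,9.9,-0.1,0,0,0.1,0],[0,9.9,-0.1,0,0,0.1,0],[0,9.9,-0.1,0,0,0.1,0]]'; python3 go.py .5463 -.3852 .2 -7
```

```text
clock: 9.2
eef_pos: [0.5476, -0.3852, 0.0095]
eef_rot: [-90.2, -0.2, -6.9]
force: [-0.9, -0.0, 7.5]
opening: 0.27
d cm [ -0.07 -19.05  -0.07] turn [0.15 0.06 0.18]
t 9.2 p [ 0.5476 -0.3852  0.0095] rot [-90.15  -0.18  -6.94] F [-0.9 -0.   7.5] open 0.27 q [-39.  47.  83.  -0.  50. -32.]
```

```bash
python3 -m inch '[[0,0,0,0,0,0,0],[0,0,0,0,0,0,0],[0,-4,0,0,0,0,0],[0,-8,0,0,0,0,0],[0,-12,0,0,0,0,0],[0,-16,0,0,0,0,0],[0,-19,0,0,0,0,0],[0,-19,0,0,0,0,0]]'; python3 go.py .5266 .3105 .19 100
```

```text
clock: 10.0
eef_pos: [0.5484, -0.3857, 0.2045]
eef_rot: [-90.4, -0.5, -6.9]
force: [1.1, -0.3, -2.1]
opening: 0.27
d cm [-10.59   0.88  68.85] turn [ 7.7000e-01 -1.0694e+02  2.0000e-02]
t 10.0 p [ 0.5484 -0.3857  0.2045] rot [-90.38  -0.54  -6.94] F [ 1.1 -0.3 -2.1] open 0.27 q [-39.  34.  77.  -0.  68. -32.]
```

```bash
python3 -m inch '[[-10.6,0.9,68.8,0.7,-107,0,0],[-10.6,0.9,68.8,0.7,-107,0,0],[-10.6,0.9,68.8,0.7,-107,0,0],[-10.6,0.9,68.8,0.7,-107,0,0],[-10.6,0.9,68.8,0.7,-107,0,0],[-10.6,0.9,68.8,0.7,-107,0,0],[-10.6,0.9,68.8,0.7,-107,0,0],[-10.6,0.9,68.8,0.7,-107,0,0],[-10.6,0.9,68.8,0.7,-107,0,0],[-10.6,0.9,68.8,0.7,-107,0,0]]'; python3 go.py .5266 .3105 .19 100
```

```text
clock: 11.0
eef_pos: [0.5313, 0.117, 0.1915]
eef_rot: [-90.0, 0.0, 79.4]
force: [1.2, 0.4, -1.2]
opening: 0.271
d cm [18.93  0.14  4.04] turn [ 2.000e-02 -2.065e+01 -5.000e-02]
t 11.0 p [0.5313 0.117  0.1915] rot [-9.003e+01  5.000e-02  7.935e+01] F [ 1.2  0.4 -1.2] open 0.271 q [  8.  22.  98.  -0.  60. -72.]
```

```bash
python3 -m inch '[[18.9,0.1,4,0,-20.6,0,0],[18.9,0.1,4,0,-20.6,0,0],[18.9,0.1,4,0,-20.6,0,0],[18.9,0.1,4,0,-20.6,0,0],[18.9,0.1,4,0,-20.6,0,0],[18.9,3.1,4,0,-20.6,0,0],[18.9,7,4,0,-20.6,0,0],[18.9,11,4,0,-20.6,0,0],[18.9,12,4,0,-20.6,0,0],[18.9,12,4,0,-20.6,0,0]]'; python3 go.py .5266 .3105 .0123 100;python3 - <<'E'
from meas import *
im=imaging.get_image("scene"); crop(im,370,80,500,220,4,"pics/s3.png")
im=imaging.get_image("top"); cv2.imwrite("pics/t3.png",im)
print("place1 packer"); blobs(im,"top",(160,228,190,262),185,255,.039)
E
```

```text
clock: 12.0
eef_pos: [0.5262, 0.3092, 0.07]
eef_rot: [-89.8, 0.1, 99.9]
force: [-1.3, -0.2, -0.4]
opening: 0.269
d cm [ 0.13  5.77 -0.08] turn [-0.19 -0.08 -0.11]
t 12.0 p [0.5262 0.3092 0.07  ] rot [-89.81   0.11  99.92] F [-1.3 -0.2 -0.4] open 0.269 q [ 26.  38.  92.  -0.  51. -74.]
place1 packer
```

View pics/s3.png

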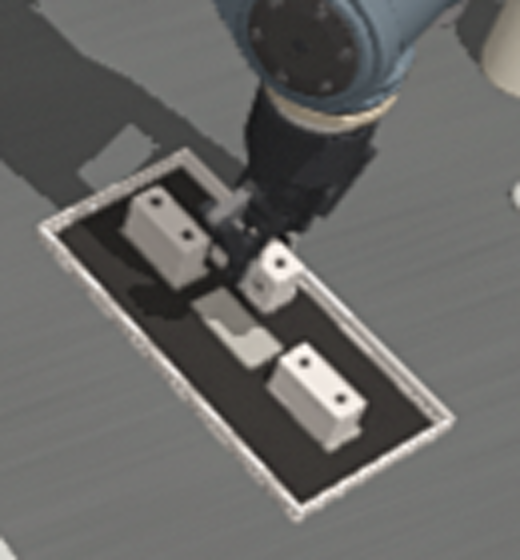

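Packer 1 stands squarely in place1 (crop (165,240)), and the held packer (270,275) is above place2. Lowering it.

```bash
python3 -m inch '[[0.1,2,-0.1,0,0,0,0],[0.1,4,-0.1,0,0,0,0],[0.1,5,-0.1,0,0,0,0],[0.1,5.5,-0.1,0,0,0,0],[0.1,5.8,-0.1,0,0,0,0],[0.1,5.9,-0.1,0,0,0,0],[0.1,5.9,-0.1,0,0,0,0]]'; python3 go.py .5266 .3105 .0115 100
```

```text
clock: 12.8
eef_pos: [0.529, 0.3115, 0.0145]
eef_rot: [-90.2, 0.0, 99.9]
force: [-0.4, -0.8, -1.8]
opening: 0.27
d cm [-0.06  0.3   0.26] turn [ 0.16 -0.07 -0.01]
t 12.8 p [0.529  0.3115 0.0145] rot [-9.016e+01  1.000e-02  9.993e+01] F [-0.4 -0.8 -1.8] open 0.27 q [ 26.  43.  92.  -0.  45. -74.]
```

```bash
python3 -m inch '[[0,0.15,0.2,0,0,0,0],[0,0.3,0.25,0,0,0,0],[0,0.35,0.25,0,0,0,0],[0,0.35,0.25,0,0,0,0]]'; python3 go.py .5266 .3105 .0115 100
```

```text
clock: 13.2
eef_pos: [0.5268, 0.3112, 0.0125]
eef_rot: [-90.2, 0.0, 99.9]
force: [-5.1, -2.6, 12.5]
opening: 0.268
d cm [-0.07  0.09  0.03] turn [ 0.2  -0.06 -0.  ]
t 13.2 p [0.5268 0.3112 0.0125] rot [-90.2    0.    99.94] F [-5.1 -2.6 12.5] open 0.268 q [ 26.  43.  93.  -0.  45. -74.]
```

```bash
python3 -m inch '[[0,0,0,0,0,0,0.6],[0,0,0,0,0,0,0.6],[0,0,0,0,0,0,0.6],[0,-1,0,0,0,0,0.6],[0,-4,0,0,0,0,0.6],[0,-8,0,0,0,0,0.6],[0,-12,0,0,0,0,0.6],[0,-16,0,0,0,0,0.6],[0,-18,0,0,0,0,0.6],[0,-18,0,0,0,0,0.6]]'; python3 go.py .5085 .0005 .18 6.2
```

```text
clock: 14.2
eef_pos: [0.5275, 0.3117, 0.1965]
eef_rot: [-90.5, -0.1, 99.9]
force: [0.1, 0.5, -0.1]
opening: 0.603
d cm [-30.33   1.53   7.25] turn [ 0.33 93.74  0.52]
t 14.2 p [0.5275 0.3117 0.1965] rot [-90.54  -0.1   99.94] F [ 0.1  0.5 -0.1] open 0.603 q [ 26.  28.  87.  -0.  64. -74.]
```

```bash
python3 -m inch '[[-30.3,1.2,7.2,0.3,93.7,0.5,0.6],[-30.3,1.2,7.2,0.3,93.7,0.5,0.6],[-30.3,1.2,7.2,0.3,93.7,0.5,0.6],[-30.3,1.2,7.2,0.3,93.7,0.5,0.6],[-30.3,1.2,7.2,0.3,93.7,0.5,0.6],[-30.3,1.2,7.2,0.3,93.7,0.5,0.6],[-30.3,1.2,7.2,0.3,93.7,0.5,0.6],[-30.3,1.2,7.2,0.3,93.7,0.5,0.6],[-30.3,1.2,7.2,0.3,93.7,0.5,0.6],[-30.3,1.2,7.2,0.3,93.7,0.5,0.6]]'; python3 go.py .5085 .0005 .18 6.2
```

```text
clock: 15.2
eef_pos: [0.5083, 0.0007, 0.1824]
eef_rot: [-90.0, 0.0, 13.6]
force: [-0.3, 0.7, -0.3]
opening: 0.6
d cm [ 0.01  0.24 -0.03] turn [-0.    7.41 -0.05]
t 15.2 p [0.5083 0.0007 0.1824] rot [-9.000e+01  4.000e-02  1.361e+01] F [-0.3  0.7 -0.3] open 0.6 q [ -5.  19. 104.  -0.  57. -19.]
```

```bash
python3 -m inch '[[0,0.2,0,0,7.4,0,0.6],[0,0.2,0,0,7.4,0,0.6],[0,0.2,0,0,7.4,0,0.6]]'; python3 go.py .5085 .0005 .094 6.2
python3 - <<'E'
from meas import *
im=imaging.get_image("scene"); crop(im,290,90,490,240,4,"pics/s4.png")
t=imaging.get_image("top"); cv2.imwrite("pics/t4.png",t)
blobs(t,"top",(158,226,188,262),185,255,.039);blobs(t,"top",(158,203,188,230),185,255,.039);blobs(t,"top",(155,170,180,202),185,255,.039)
g=cv2.cvtColor(t,6); print(g[225:262:3,175].tolist())
E
```

```text
clock: 15.5
eef_pos: [0.508, 0.0007, 0.18]
eef_rot: [-90.0, 0.1, 6.4]
force: [0.3, 0.5, -0.1]
opening: 0.602
d cm [ 0.06  8.6  -0.03] turn [-0.01  0.24 -0.1 ]
t 15.5 p [0.508  0.0007 0.18  ] rot [-89.99   0.1    6.44] F [ 0.3  0.5 -0.1] open 0.602 q [ -5.  19. 104.  -0.  57. -12.]
top [172.2 244.4] c [0.4439 0.2956 0.039 ] LxW mm 62.4 26.7 yaw 9.8
top [168.4 214.5] c [0.5249 0.3098 0.039 ] LxW mm 61.7 26.6 yaw 9.8
top [165.7 184.9] c [0.6071 0.3215 0.039 ] LxW mm 62.4 26.8 yaw 12.0
[119, 61, 51, 227, 250, 251, 251, 253, 252, 249, 210, 60, 38]
```

View pics/s4.png

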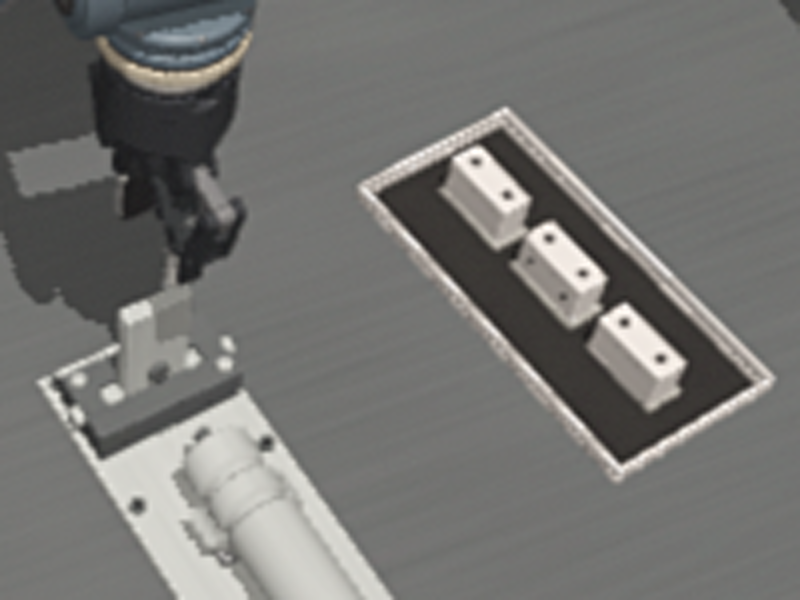

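View pics/t4.png

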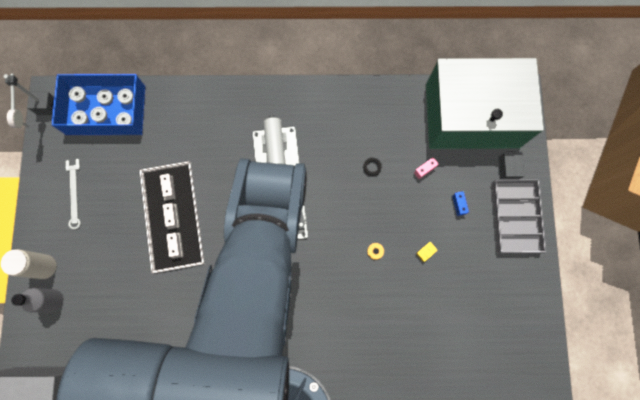

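All three packers stand in one row within 2 mm (172,244), (168,214), (166,185). The gripper straddles the stop from above, so I'm descending.

```bash
python3 -m inch '[[0,3,0,0,0.2,0,0.6],[0.05,6,0,0,0.2,0,0.6],[0.05,8,0,0,0.2,0,0.6],[0.05,8.9,0,0,0.2,0,0.6],[0.05,8.9,0,0,0.2,0,0.6],[0.05,8.9,0,0,0.2,0,0.6]]'; python3 go.py .5085 .0005 .09 6.2
```

```text
clock: 16.2
eef_pos: [0.5091, 0.0008, 0.0921]
eef_rot: [-90.0, 0.0, 6.2]
force: [0.3, 0.4, 0.6]
opening: 0.599
d cm [-0.07  0.21 -0.02] turn [ 0.01  0.03 -0.  ]
t 16.2 p [0.5091 0.0008 0.0921] rot [-90.01   0.     6.23] F [0.3 0.4 0.6] open 0.599 q [ -5.  27. 107.  -0.  46. -11.]
```

Run:
```python
from meas import *
im=imaging.get_image("scene"); crop(im,295,130,375,200,8,"pics/s5.png")
```

```text
(no output)
```

View pics/s5.png

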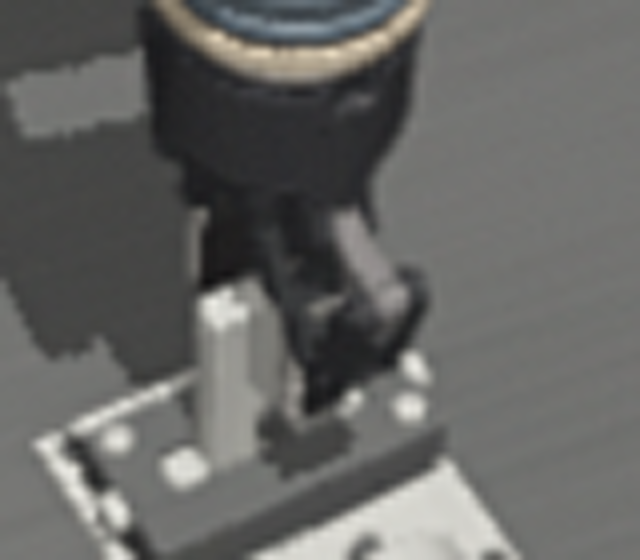

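Run:
```python
from h import *
for p in [(.509+.03,.004,.097),(.509+.03,.004-.011,.097),(.509+.03,.004+.011,.097),(.5085,.0005,.124),(.506,.024,.124),(.511,-.023,.124)]:
    print(p,((proj("scene",p)-[295,130])*8).round(0))
```

```text
(0.539, 0.004, 0.097) [315. 398.]
(0.539, -0.006999999999999999, 0.097) [284. 409.]
(0.539, 0.015, 0.097) [347. 387.]
(0.5085, 0.0005, 0.124) [270. 280.]
(0.506, 0.024, 0.124) [335. 251.]
(0.511, -0.023, 0.124) [205. 309.]
```

The finger is where the projection says it should be ((315,398) expected, seen about (310,395)), so it is centred on the blade. Closing.

```bash
python3 -m inch '[[-0.05,0.1,0,0,0,0,0],[-0.05,0.1,0,0,0,0,0],[-0.05,0.1,0,0,0,0,0],[-0.05,0.1,0,0,0,0,0],[-0.05,0.1,0,0,0,0,0],[-0.05,0.1,0,0,0,0,0],[-0.05,0.1,0,0,0,0,0]]'; python3 go.py .5085 .0005 .09 6.2
```

```text
clock: 16.95
eef_pos: [0.5089, 0.0006, 0.092]
eef_rot: [-90.0, -0.0, 6.2]
force: [-1.9, -0.8, 6.2]
opening: 0.133
d cm [-0.04  0.2  -0.01] turn [0.03 0.05 0.04]
t 16.95 p [0.5089 0.0006 0.092 ] rot [-9.003e+01 -4.000e-02  6.250e+00] F [-1.9 -0.8  6.2] open 0.133 q [ -5.  27. 107.  -0.  46. -11.]
```

Gripped at 11.3 mm, close to the 12 mm blade thickness. Next is a rocking helper that pivots at pad height, 59 mm under the TCP.

```bash
cat > rock.py <<'E'
# rock.py phi0 h0 phi1 h1 n : waypoints (tool axes of now) for a swing; phi deg, h mm
from h import *
import sys
f0,h0,f1,h1,n=map(float,sys.argv[1:6]); o=env.get_obs()
p0=np.array([.5088,.0006,.092]); R0=R.from_euler('xyz',[-90,0,6.25],degrees=True); L=.059
Rc=R.from_euler('xyz',o['eef_rot'],degrees=True); p=np.array(o['eef_pos'])
c=R0.inv()*Rc
print("now t",round(o['clock'],2),"phi",c.as_rotvec(degrees=True).round(2),"dp0 mm (tool0)",(R0.inv().apply(p-p0)*1e3).round(2),"F",np.array(o['force']).round(1),"T",np.array(o['torque']).round(2),"open",round(o['opening'],3))
for k in range(1,int(n)+1):
    s=k/n; f=f0+(f1-f0)*s; h=(h0+(h1-h0)*s)*1e-3
    Rt=R0*R.from_rotvec([f,0,0],degrees=True)
    P=p0+R0.apply([0,L,0]); t=P-Rt.apply([0,L+h,0])
    print((Rc.inv().apply(t-p)*100).round(2),(Rc.inv()*Rt).as_rotvec(degrees=True).round(1))
E
python3 rock.py 0 0 6 2.4 5
```

```text
now t 16.95 phi [-0.03  0.   -0.04] dp0 mm (tool0) [0.06 0.04 0.02] F [-1.9 -0.8  6.2] T [-0.05  0.48  0.16] open 0.133
[-0.01 -0.05 -0.13] [1.2 0.  0. ]
[-0.01 -0.09 -0.25] [2.4 0.  0. ]
[-0.01 -0.14 -0.38] [3.6 0.  0. ]
[-0.01 -0.17 -0.51] [4.8 0.  0. ]
[-0.01 -0.21 -0.64] [6. 0. 0.]
```

```bash
python3 -m inch '[[0,-0.05,-0.13,1.2,0,0,0],[0,-0.09,-0.25,2.4,0,0,0],[0,-0.14,-0.38,3.6,0,0,0],[0,-0.17,-0.51,4.8,0,0,0],[0,-0.21,-0.64,6,0,0,0],[0,-0.21,-0.64,6,0,0,0]]'; python3 rock.py 6 2.4 -6 4.4 10
```

```text
clock: 17.55
eef_pos: [0.5094, -0.0059, 0.0939]
eef_rot: [-84.0, -0.0, 6.2]
force: [0.8, 2.9, -2.3]
opening: 0.132
now t 17.55 phi [ 6.    0.02 -0.03] dp0 mm (tool0) [-0.06 -1.93 -6.49] F [ 0.8  2.9 -2.3] T [ 0.16 -0.14  0.06] open 0.132
[ 0.01 -0.03  0.14] [-1.2 -0.   0. ]
[ 0.01 -0.05  0.27] [-2.4 -0.   0. ]
[ 0.01 -0.06  0.4 ] [-3.6 -0.   0. ]
[ 0.01 -0.07  0.53] [-4.8 -0.   0. ]
[ 0.01 -0.08  0.66] [-6. -0.  0.]
[ 0.01 -0.08  0.79] [-7.2 -0.   0. ]
[ 0.01 -0.09  0.93] [-8.4 -0.   0. ]
[ 0.01 -0.08  1.06] [-9.6 -0.   0. ]
[ 0.01 -0.08  1.19] [-10.8  -0.    0. ]
[ 0.01 -0.07  1.33] [-12.  -0.   0.]
```

Run:
```python
from meas import *
im=imaging.get_image("scene"); crop(im,295,130,375,200,8,"pics/s6.png")
```

```text
(no output)
```

View pics/s6.png

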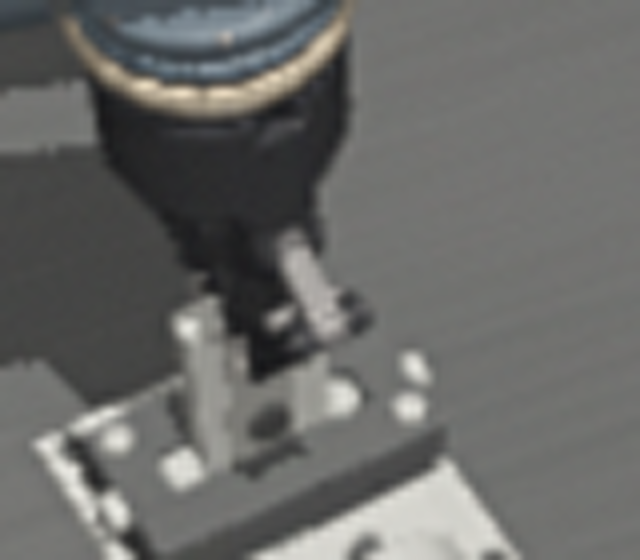

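The blade leans with the gripper (top edge at (190,320), was (225,310)). The holder still sits flat, with its front edge unmoved at (445,440). Swinging back while rising.

```bash
python3 -m inch '[[0,-0.03,0.14,-1.2,0,0,0],[0,-0.05,0.27,-2.4,0,0,0],[0,-0.06,0.40,-3.6,0,0,0],[0,-0.07,0.53,-4.8,0,0,0],[0,-0.08,0.66,-6,0,0,0],[0,-0.08,0.79,-7.2,0,0,0],[0,-0.09,0.93,-8.4,0,0,0],[0,-0.08,1.06,-9.6,0,0,0],[0,-0.08,1.19,-10.8,0,0,0],[0,-0.07,1.33,-12,0,0,0]]'; python3 rock.py -6 4.4 6 6.9 10
```

```text
clock: 18.6
eef_pos: [0.5081, 0.0072, 0.0963]
eef_rot: [-96.1, -0.0, 6.2]
force: [-0.3, -2.9, -0.0]
opening: 0.134
now t 18.6 phi [-6.14  0.02 -0.05] dp0 mm (tool0) [-0.   -4.26  6.66] F [-0.3 -2.9 -0. ] T [-0.09  0.14 -0.05] open 0.134
[ 0.   -0.   -0.13] [ 1.3 -0.   0. ]
[ 0.   -0.02 -0.27] [ 2.5 -0.   0. ]
[ 0.   -0.04 -0.4 ] [ 3.7 -0.   0. ]
[ 0.   -0.05 -0.54] [ 4.9 -0.   0. ]
[ 0.   -0.07 -0.68] [ 6.1 -0.   0. ]
[ 0.   -0.08 -0.81] [ 7.3 -0.   0. ]
[ 0.   -0.08 -0.95] [ 8.5 -0.   0. ]
[ 0.   -0.08 -1.09] [ 9.7 -0.   0. ]
[ 0.   -0.08 -1.23] [10.9 -0.   0. ]
[ 0.   -0.08 -1.37] [12.1 -0.   0. ]
```

```bash
python3 -m inch '[[0,0,-0.13,1.3,0,0,0],[0,-0.02,-0.27,2.5,0,0,0],[0,-0.04,-0.40,3.7,0,0,0],[0,-0.05,-0.54,4.9,0,0,0],[0,-0.07,-0.68,6.1,0,0,0],[0,-0.08,-0.81,7.3,0,0,0],[0,-0.08,-0.95,8.5,0,0,0],[0,-0.08,-1.09,9.7,0,0,0],[0,-0.08,-1.23,10.9,0,0,0],[0,-0.08,-1.37,12.1,0,0,0]]'; python3 rock.py 6 6.9 -6 9.4 10
```

```text
clock: 19.6
eef_pos: [0.5094, -0.0059, 0.0986]
eef_rot: [-84.0, -0.0, 6.2]
force: [-0.3, 3.1, -0.5]
opening: 0.13
now t 19.6 phi [ 5.98 -0.   -0.04] dp0 mm (tool0) [-0.11 -6.62 -6.55] F [-0.3  3.1 -0.5] T [ 0.05  0.1  -0.06] open 0.13
[ 0.01 -0.02  0.1 ] [-1.2  0.   0. ]
[ 0.01 -0.04  0.24] [-2.4  0.   0. ]
[ 0.01 -0.06  0.38] [-3.6  0.   0. ]
[ 0.01 -0.07  0.53] [-4.8  0.   0. ]
[ 0.01 -0.08  0.67] [-6.  0.  0.]
[ 0.01 -0.09  0.81] [-7.2  0.   0. ]
[ 0.01 -0.1   0.95] [-8.4 -0.   0. ]
[ 0.01 -0.1   1.1 ] [-9.6 -0.   0. ]
[ 0.01 -0.1   1.24] [-10.8  -0.    0. ]
[ 0.01 -0.1   1.39] [-12.  -0.   0.]
```

Run:
```python
from meas import *
im=imaging.get_image("scene"); crop(im,295,130,375,200,8,"pics/s7.png")
```

```text
(no output)
```

View pics/s7.png

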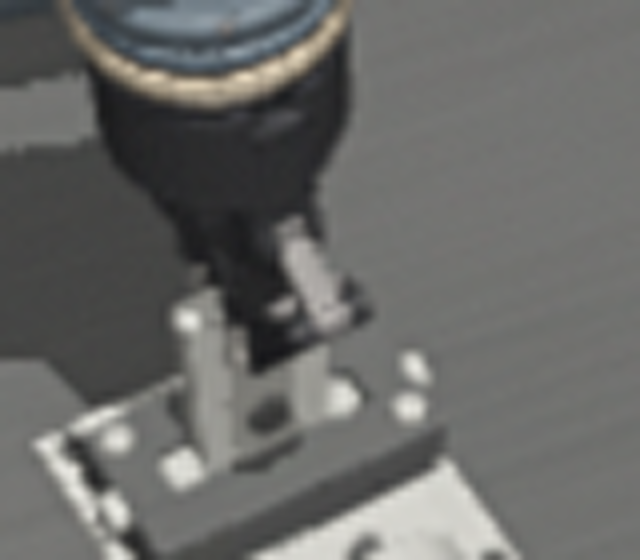

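The blade is rising with the gripper (button now at (268,412), was (268,420)), and the holder is still seated with its edges unmoved. Next swing.

```bash
python3 -m inch '[[0,-0.02,0.10,-1.2,0,0,0],[0,-0.04,0.24,-2.4,0,0,0],[0,-0.06,0.38,-3.6,0,0,0],[0,-0.07,0.53,-4.8,0,0,0],[0,-0.08,0.67,-6,0,0,0],[0,-0.09,0.81,-7.2,0,0,0],[0,-0.10,0.95,-8.4,0,0,0],[0,-0.10,1.10,-9.6,0,0,0],[0,-0.10,1.24,-10.8,0,0,0],[0,-0.10,1.39,-12,0,0,0]]'; python3 rock.py -6 9.4 6 11.9 10
```

```text
clock: 20.65
eef_pos: [0.508, 0.0074, 0.1013]
eef_rot: [-96.1, -0.1, 6.3]
force: [-0.6, -3.2, -0.5]
opening: 0.129
now t 20.65 phi [-6.13 -0.01 -0.08] dp0 mm (tool0) [-0.05 -9.3   6.83] F [-0.6 -3.2 -0.5] T [-0.29  0.25  0.04] open 0.129
[ 0.    0.   -0.11] [1.3 0.  0.1]
[ 0.   -0.02 -0.25] [2.5 0.  0.1]
[ 0.   -0.04 -0.4 ] [3.7 0.  0.1]
[ 0.   -0.05 -0.55] [4.9 0.  0.1]
[ 0.   -0.06 -0.69] [6.1 0.  0.1]
[ 0.   -0.07 -0.84] [7.3 0.  0.1]
[ 0.   -0.07 -0.99] [8.5 0.  0.1]
[ 0.   -0.07 -1.14] [9.7 0.  0.1]
[ 0.   -0.07 -1.29] [10.9  0.   0.1]
[ 0.   -0.07 -1.44] [12.1  0.   0.1]
```

```bash
python3 -m inch '[[0,0,-0.11,1.3,0,0.1,0],[0,-0.02,-0.25,2.5,0,0.1,0],[0,-0.04,-0.40,3.7,0,0.1,0],[0,-0.05,-0.55,4.9,0,0.1,0],[0,-0.06,-0.69,6.1,0,0.1,0],[0,-0.07,-0.84,7.3,0,0.1,0],[0,-0.07,-0.99,8.5,0,0.1,0],[0,-0.07,-1.14,9.7,0,0.1,0],[0,-0.07,-1.29,10.9,0,0.1,0],[0,-0.07,-1.44,12.1,0,0.1,0]]'; python3 rock.py 6 11.9 -6 14.4 10
```

```text
clock: 21.65
eef_pos: [0.5097, -0.0061, 0.1043]
eef_rot: [-84.1, -0.0, 6.3]
force: [-2.8, 4.0, 9.2]
opening: 0.133
now t 21.65 phi [ 5.95 -0.02 -0.  ] dp0 mm (tool0) [  0.16 -12.32  -6.74] F [-2.8  4.   9.2] T [1.06 0.51 0.02] open 0.133
[-0.02  0.05  0.07] [-1.1  0.   0. ]
[-0.02  0.03  0.22] [-2.3  0.   0. ]
[-0.02  0.01  0.37] [-3.5  0.   0. ]
[-0.02 -0.    0.53] [-4.7  0.   0. ]
[-0.02 -0.01  0.68] [-5.9  0.   0. ]
[-0.02 -0.02  0.83] [-7.1  0.   0. ]
[-0.02 -0.03  0.99] [-8.3  0.   0. ]
[-0.02 -0.03  1.14] [-9.5  0.   0. ]
[-0.02 -0.02  1.3 ] [-10.7   0.    0. ]
[-0.02 -0.02  1.45] [-11.9   0.    0. ]
```

The force changed (Fz +9 N), so I'll look before going on.

Run:
```python
from meas import *
im=imaging.get_image("scene"); crop(im,295,130,375,200,8,"pics/s8.png")
print(env.get_obs()['force'])
```

```text
[-3.33695377  5.59540491  8.71712957]
```

View pics/s8.png

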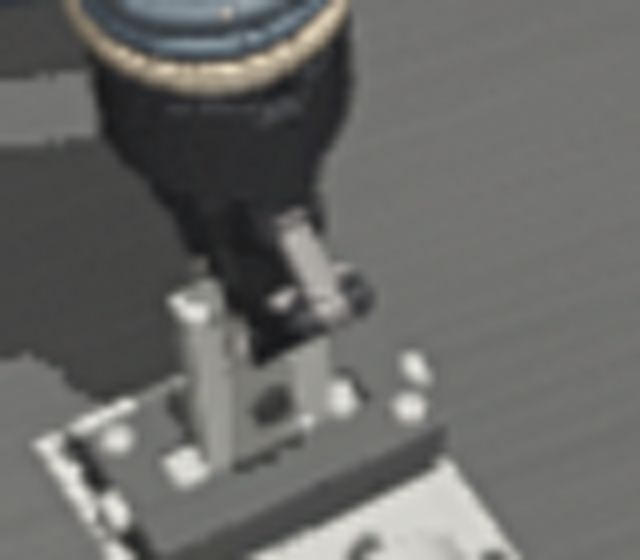

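The holder's edges have not moved (seated). The foot is about 5.7 mm deep, and its raised corner is passing the top of the pad, which explains the upward push. Swinging back.

```bash
python3 -m inch '[[0,0.05,0.07,-1.1,0,0,0],[0,0.03,0.22,-2.3,0,0,0],[0,0.01,0.37,-3.5,0,0,0],[0,0,0.53,-4.7,0,0,0],[0,-0.01,0.68,-5.9,0,0,0],[0,-0.02,0.83,-7.1,0,0,0],[0,-0.03,0.99,-8.3,0,0,0],[0,-0.03,1.14,-9.5,0,0,0],[0,-0.02,1.30,-10.7,0,0,0],[0,-0.02,1.45,-11.9,0,0,0]]'; python3 rock.py -6 14.4 0 18 8
```

```text
clock: 22.7
eef_pos: [0.5084, 0.0078, 0.1063]
eef_rot: [-96.1, -0.1, 6.3]
force: [-0.5, -4.6, -1.1]
opening: 0.136
now t 22.7 phi [-6.09 -0.05 -0.07] dp0 mm (tool0) [  0.36 -14.32   7.21] F [-0.5 -4.6 -1.1] T [-0.93 -0.06  0.01] open 0.136
[-0.04 -0.02 -0.05] [0.8 0.  0.1]
[-0.04 -0.06 -0.15] [1.6 0.  0.1]
[-0.04 -0.1  -0.24] [2.3 0.  0.1]
[-0.04 -0.14 -0.34] [3.1 0.  0.1]
[-0.04 -0.18 -0.45] [3.8 0.  0.1]
[-0.04 -0.22 -0.55] [4.6 0.  0.1]
[-0.04 -0.25 -0.65] [5.3 0.  0.1]
[-0.04 -0.29 -0.76] [6.1 0.  0.1]
```

Run:
```python
from meas import *
im=imaging.get_image("scene"); crop(im,295,130,375,200,8,"pics/s9.png")
print(env.get_obs()['force'])
```

```text
[ 1.49493287 -5.26583596 -0.74840504]
```

View pics/s9.png

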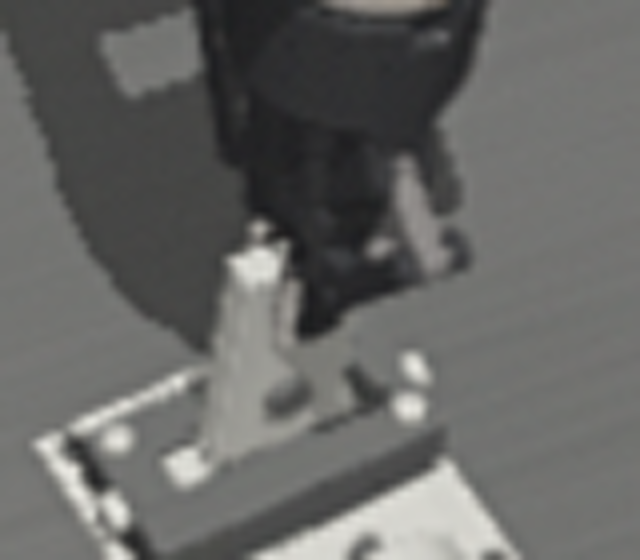

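The blade leans the other way and the holder is still flat. The low corner at +y is about 6 mm deep and the other corner is nearly out. Another swing back, rising to 16 mm.

```bash
python3 rock.py -6 14.4 6 16.4 10
```

```text
now t 22.75 phi [-6.15 -0.06 -0.06] dp0 mm (tool0) [  0.36 -14.34   7.49] F [ 1.5 -5.3 -0.7] T [-1.2  -0.12 -0.  ] open 0.133
[-0.04  0.01 -0.13] [1.3 0.1 0.1]
[-0.04 -0.   -0.29] [2.5 0.1 0.1]
[-0.04 -0.01 -0.44] [3.7 0.1 0.1]
[-0.04 -0.02 -0.6 ] [4.9 0.1 0.1]
[-0.04 -0.03 -0.76] [6.1 0.1 0.1]
[-0.04 -0.03 -0.91] [7.3 0.1 0.1]
[-0.04 -0.03 -1.07] [8.5 0.1 0.1]
[-0.04 -0.02 -1.23] [9.7 0.1 0.1]
[-0.04 -0.01 -1.39] [10.9  0.1  0.1]
[-0.04  0.   -1.55] [12.1  0.1  0.1]
```

```bash
python3 -m inch '[[0,0.01,-0.13,1.3,0,0.1,0],[-0.04,0,-0.29,2.5,0,0.1,0],[-0.04,-0.01,-0.44,3.7,0,0.1,0],[-0.04,-0.02,-0.60,4.9,0,0.1,0],[-0.04,-0.03,-0.76,6.1,0,0.1,0],[-0.04,-0.03,-0.91,7.3,0,0.1,0],[-0.04,-0.03,-1.07,8.5,0,0.1,0],[-0.04,-0.02,-1.23,9.7,0,0.1,0],[-0.04,-0.01,-1.39,10.9,0,0.1,0],[-0.04,0,-1.55,12.1,0,0.1,0]]'; python3 rock.py 6 16.4 -5 19.4 9
```

```text
clock: 23.75
eef_pos: [0.5096, -0.007, 0.1082]
eef_rot: [-84.0, 0.0, 6.3]
force: [-3.3, 2.4, 3.2]
opening: 0.13
now t 23.75 phi [ 6.04 -0.07  0.03] dp0 mm (tool0) [ -0.05 -16.23  -7.63] F [-3.3  2.4  3.2] T [0.47 0.47 0.  ] open 0.13
[ 0.01 -0.01  0.13] [-1.3  0.1 -0. ]
[ 0.01 -0.04  0.3 ] [-2.5  0.1 -0. ]
[ 0.01 -0.06  0.46] [-3.7  0.1 -0. ]
[ 0.01 -0.08  0.63] [-4.9  0.1 -0. ]
[ 0.01 -0.1   0.79] [-6.1  0.1 -0. ]
[ 0.01 -0.11  0.96] [-7.4  0.1 -0. ]
[ 0.01 -0.12  1.13] [-8.6  0.1 -0. ]
[ 0.01 -0.13  1.3 ] [-9.8  0.1 -0. ]
[ 0.01 -0.13  1.47] [-11.    0.1  -0. ]
```

```bash
python3 -m inch '[[0,-0.01,0.13,-1.3,0,0,0],[0,-0.04,0.30,-2.5,0,0,0],[0,-0.06,0.46,-3.7,0,0,0],[0,-0.08,0.63,-4.9,0,0,0],[0,-0.10,0.79,-6.1,0,0,0],[0,-0.11,0.96,-7.4,0,0,0],[0,-0.12,1.13,-8.6,0,0,0],[0,-0.13,1.30,-9.8,0,0,0],[0,-0.13,1.47,-11,0,0,0],[0,-0.13,1.47,-11,0,0,0]]'; python3 rock.py -5 19.4 0 34 8
```

```text
clock: 24.75
eef_pos: [0.5077, 0.0079, 0.1108]
eef_rot: [-95.0, 0.1, 6.4]
force: [0.2, 0.4, -4.1]
opening: 0.131
now t 24.75 phi [-4.96 -0.11  0.05] dp0 mm (tool0) [ -0.29 -18.79   7.33] F [ 0.2  0.4 -4.1] T [0.1  0.02 0.03] open 0.131
[ 0.03 -0.21 -0.14] [ 0.6  0.1 -0. ]
[ 0.03 -0.39 -0.23] [ 1.2  0.1 -0. ]
[ 0.03 -0.57 -0.33] [ 1.8  0.1 -0. ]
[ 0.03 -0.75 -0.43] [ 2.5  0.1 -0. ]
[ 0.03 -0.93 -0.53] [ 3.1  0.1 -0. ]
[ 0.03 -1.1  -0.64] [ 3.7  0.1 -0.1]
[ 0.03 -1.28 -0.75] [ 4.3  0.1 -0.1]
[ 0.03 -1.45 -0.86] [ 5.   0.1 -0.1]
```

Run:
```python
from meas import *
im=imaging.get_image("scene"); crop(im,295,130,375,200,8,"pics/s10.png")
print(env.get_obs()['force'])
```

```text
[-0.01580699 -0.26892155 -4.36779835]
```

View pics/s10.png

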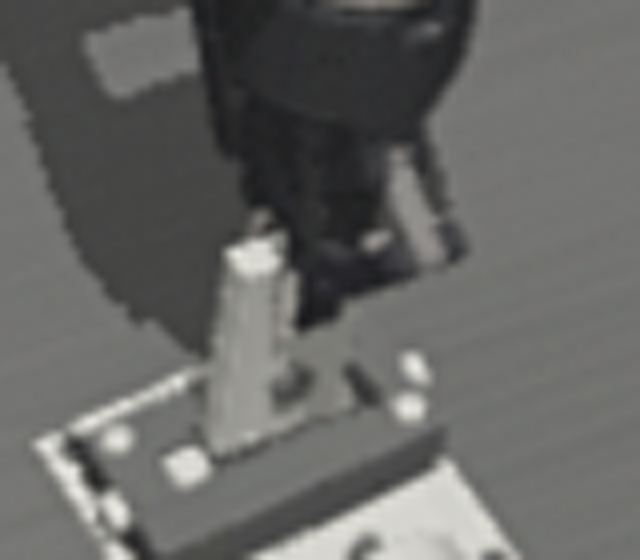

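Fz is now -4.2 N, exactly the stop's own weight (0.43 kg), so it is free of the pads and the holder is seated. Raising it upright.

```bash
python3 -m inch '[[0.03,-0.21,-0.14,0.6,0.1,0,0],[0.03,-0.39,-0.23,1.2,0.1,0,0],[0.03,-0.57,-0.33,1.8,0.1,0,0],[0.03,-0.75,-0.43,2.5,0.1,0,0],[0.03,-0.93,-0.53,3.1,0.1,0,0],[0.03,-1.10,-0.64,3.7,0.1,0,0],[0.03,-1.28,-0.75,4.3,0.1,0,0],[0.03,-1.45,-0.86,5,0.1,0,0],[0.03,-1.45,-0.86,5,0.1,0,0],[0.03,-1.45,-0.86,5,0.1,0,0]]'; python3 rock.py 0 34 0 34 1
```

```text
clock: 25.8
eef_pos: [0.5089, 0.0004, 0.126]
eef_rot: [-89.9, 0.0, 6.2]
force: [0.5, 0.1, -4.7]
opening: 0.132
now t 25.8 phi [0.07 0.   0.05] dp0 mm (tool0) [  0.06 -34.01  -0.24] F [ 0.5  0.1 -4.7] T [0.01 0.03 0.07] open 0.132
[-0.01  0.    0.02] [-0.1 -0.  -0. ]
```

Run:
```python
from meas import *
im=imaging.get_image("scene"); cv2.imwrite("pics/s11f.png",im); crop(im,295,120,375,195,8,"pics/s11.png")
t=imaging.get_image("top"); cv2.imwrite("pics/t11.png",t)
for b in [(158,226,188,262),(158,203,188,230),(155,170,180,202)]: blobs(t,"top",b,185,255,.039)
p0=np.array([.5085,.0005]); a=np.radians(6.25); ex=np.array([np.cos(a),np.sin(a)]); ey=np.array([-ex[1],ex[0]])
for z in (.052,.058,.064):
  for y in(-.024,.024): print(z,y,((proj("scene",[*(p0+.006*ex+y*ey),z])-[295,120])*8).round(0))
print("mouth",[((proj("scene",[*(p0+.0075*ex+y*ey),.042])-[295,120])*8).round(0) for y in(-.024,.024)])
print("holder top front corners",[((proj("scene",[*(p0+.028*ex+y*ey),.042])-[295,120])*8).round(0) for y in(-.055,.055)])
```

```text
top [172.1 244.4] c [0.4438 0.2957 0.039 ] LxW mm 62.3 26.7 yaw 9.8
top [168.4 214.5] c [0.5249 0.3098 0.039 ] LxW mm 61.7 26.6 yaw 9.8
top [165.7 184.9] c [0.6071 0.3216 0.039 ] LxW mm 62.5 26.7 yaw 11.5
0.052 -0.024 [208. 528.]
0.052 0.024 [333. 471.]
0.058 -0.024 [208. 518.]
0.058 0.024 [334. 461.]
0.064 -0.024 [209. 508.]
0.064 0.024 [335. 451.]
mouth [array([209., 548.]), array([334., 491.])]
holder top front corners [array([157., 632.]), array([445., 499.])]
```

View pics/s11.png

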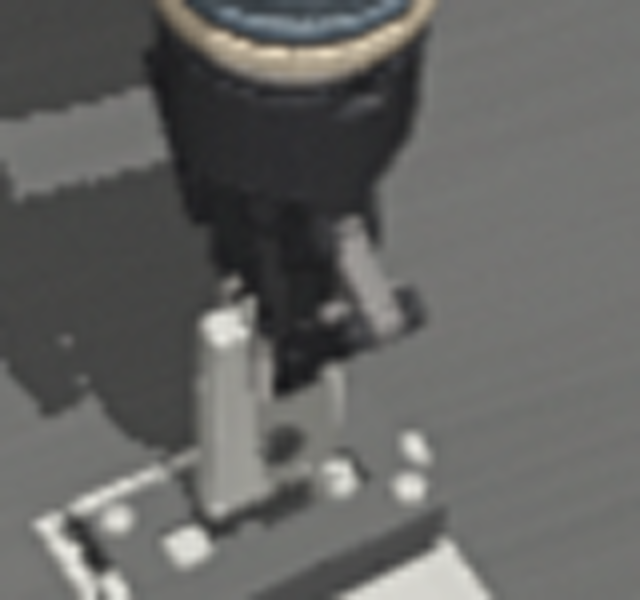

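View pics/s11f.png

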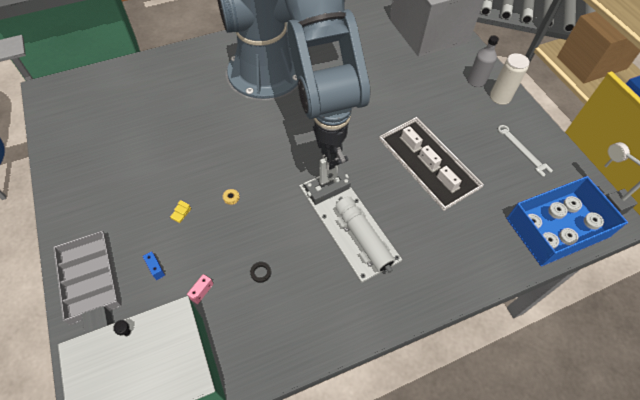

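The stop hangs upright. Its lower corner is at crop (210,517), which fits an underside about 16 mm above the mouth, and the mouth shows dark below it. The holder's far corner is at (445,505), as for seated. The row of three and all bystanders are unchanged. Handing in.

Run:
```python
from h import *
print(env.job_done()); o=env.get_obs(); print(o['clock'],o['eef_pos'],o['force'],o['opening'])
```

```text
the job is handed in; nothing more can be done
None
the job is handed in; nothing more can be done
```

The job is handed in at about 26 s of the 72 s. My last checks agreed with what was asked, but the system reported no verdict.

- **Packers:** Both loose packers stand in place1 and place2. Measured in the top view, each is about 2 mm from its place and within about 1° of the row. Packer 3 shifted by about 1 mm or less, which is within measuring error.
- **End stop:** I rocked it about ±6° (0.1 rad) with the foot still in the slot, rising 2 to 2.5 mm per swing. It came free with the holder seated in every picture I took; I had no direct reading of the holder joint.
- **Final hold:** The gripper holds the stop upright within 0.1°, centred to about 1 mm, with the underside about 16 mm above the slot. The wrist force was about −4.5 N, close to the stop's own weight of 4.2 N.
- **Everything else:** The roller, gland, shim pack and gauge look unmoved in the final pictures, judged by eye.
- **One odd reading:** Near the top of the slot one swing showed a brief upward push of about 9 N. I put it down to a foot corner passing the top of a pad. The picture then showed the holder still down, and the push was gone after the next swing.

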